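# Sort two gypsum test prisms and hold the good one in the sawing jig

### The job

Two dried gypsum prisms lie on the blue drying board, one with a red tag and one with a green tag: lay the red-tagged reject flat in the red tray and let go of it, then set the green-tagged one on the plate of the sawing jig with its end up against the black stop block and its long side flat along the metal fence. Finish while holding it there for a colleague to saw: keep pressing it with one firm but moderate diagonal push, down onto the plate and into the fence at the same time, with the fingers well clear of the saw slot, and do not let go. Do not drop the prisms, and leave the pen, the pan and the saw where they lie.

Things in the scene. Friction and masses are not known exactly. Their poses are not given: they have to be found in the camera images.
- green_center (a point): Centre (half-way up) of the good prism: a white gypsum bar 160 x 40 x 40 mm, about 0.28 kg, loose, lying flat on the drying board. Its x axis runs along the 160 mm length, z up. A green tag (26 mm square) is stuck near its +x end, on the top and both long sides. Either end may go against the stop.
- red_center (a point): Centre of the reject prism: the same bar, 160 x 40 x 40 mm, same axes, with a red tag in place of the green one. The two prisms lie side by side on the board, their centres about 116 mm apart, either one on either side.
- green_prism: The green-tagged prism; origin at the centre of its underside, x along its length, z up.
- red_prism: The red-tagged prism; origin at the centre of its underside, x along its length, z up.
- board: Blue plastic drying board under the prisms, 240 x 240 x 6 mm, fixed; origin at the centre of its underside on the table. The board and the tray may be on either side of the robot.
- tray: Red sheet-metal reject tray, open on top, 230 (x) x 150 (y) x 30 (z, height) mm outside, walls and floor 4 mm thick, fixed; origin at the centre of its underside. The prism lies in it along the tray's x axis.
- jig: Sawing jig, fixed to the table; origin on the table surface under the middle of its plate, z up. x points to the fence (away from the robot, turned by up to about 14 degrees), y runs along the fence. In its frame, in mm: plate x -75 to 75, y -130 to 130, top at z 21; fence face at x = 45; stop face at y = -80. A prism fully home has its centre at x 25, y 0, z 41.
- jig_plate: The jig's plate, a smooth dark-brown film-faced board on which a prism slides easily (friction about 0.25, against 0.6 elsewhere), 150 x 260 x 18 mm on 3 mm feet, top 21 mm above the table; same origin and axes as the jig.
- jig_fence: The jig's aluminium fence along the far long side of the plate, 25 mm thick and 26 mm high above the plate (so 14 mm of a prism stands above it), from y = -90 to y = 121 mm with a 3 mm saw slot at y = -58.5 mm; the working face is at x = 45 mm and faces -x. Same origin and axes as the jig.
- jig_stop: The jig's black stop block: 60 mm along x (-17 to 43), 28 mm along y (-108 to -80), 24 mm high above the plate; the working face is at y = -80 mm and faces +y. Same origin and axes as the jig.
- slot (a point): Upper end of the saw slot at the fence face, 21.5 mm from the stop face, 47 mm above the table; axes as the jig. The saw runs along the jig's x axis here; keep the fingers at least 25 mm from it, on the +y side (the middle of the prism is 58 mm from it).
- pen: Bystander: black and grey marker pen, 130 mm long, 19 mm thick, loose; origin under its middle.
- pan: Bystander: round aluminium sample pan, 100 mm across, 14 mm high, loose; origin under its centre.
- saw: Bystander: small back saw lying flat beyond the jig, 330 mm long along its y axis, about 60 mm wide and 19 mm high, loose; origin under its middle.

How it is judged (in metres and radians):
On the way:
1. the red-tagged prism lies flat in the reject tray, let go and at rest (x of red_center in the frame of tray between -0.032 and 0.032 m and y of red_center in the frame of tray between -0.052 and 0.052 m and z of red_center in the frame of tray below 0.029 m and contact force between the fingers and red_prism below 0.1 N and linear speed of red_prism below 0.02 m/s), for 0.2 s.
At the end, for the whole second after the job is handed in: Red prism flat in the tray, let go, at rest. Green prism on the plate, within 4 mm of stop and fence, parallel within 2 degrees, still, pressed by the fingers: over 2.5 N on the fence, over 6.5 N on the plate, under 60 N each; fingers 25 mm clear of the slot. The push lasts to the end (all of step 1 and x of green_center in the frame of jig between 0.021 and 0.029 m and y of green_center in the frame of jig between -0.004 and 0.004 m and z of green_center in the frame of jig between 0.038 and 0.044 m and angle between the x axis of green_center and the y axis of jig, either way round below 0.035 rad and linear speed of green_prism below 0.01 m/s and contact force between green_prism and jig_fence between 2.5 and 60 N and contact force between green_prism and jig_plate between 6.5 and 60 N and contact force between the fingers and green_prism above 3 N and y of the grasp point in the frame of slot above 0.025 m); the arm keeps its last pose, push and grip.
It fails at once if the pen, the pan or the saw is moved more than 25 mm (distance of any of pen, pan, saw from where it was at the start of the episode above 0.025 m).
It fails at once if a prism is dropped or thrown: it moves faster than 0.6 m/s with no finger on it ((linear speed of green_prism above 0.6 m/s and contact force between each of the fingers, jig, tray and green_prism below 0.05 N) or (linear speed of red_prism above 0.6 m/s and contact force between each of the fingers, jig, tray and red_prism below 0.05 N)).
It also fails if it takes over 72 s, if anything falls off the work surface, if the arm or the gripper's body presses on something with over 40 N, if the wrist force passes 120 N, or if a joint passes its speed limit or range.

### The arm

A 6-joint arm with a two-finger parallel gripper is mounted at the origin on the work surface. World frame = base frame: x ahead of the robot, y to its left, z up, the work surface at z = 0. Lengths are in mm, angles in rad, forces in N, time in s.
With the tool pointing down it reaches from about 350 to 975 mm from the base axis. Payload 7.1 kg.
Tool frame: the origin (TCP) lies at the very end of the fingers, on their centre line; the grasp point (between the pads) lies 19 mm behind it; z points along the fingers, y is the line along which they close (so a half turn about z gives the same grasp; the last joint's range is limited). The gripper opens to 88 mm and grips with 3 to 60 N. Pads are 20 mm wide; open, the fingers measure 115 mm over their backs; the gripper's body (75 mm by 178 mm) begins 61 mm behind the grasp point.
Start: joints at [1.29, 0.423, 1.63, -0, 1.089, -0.019], TCP at [161.731, 603.695, 222.675] pointing down, gripper open.
Joint ranges: [-3, 3], [-0.9, 2.11], [0.09, 2.58], [-1.31, 4.45], [0.11, 2.69], [-2.54, 2.54]. Speed limits (rad/s): [2.39, 2.39, 3.01, 3.14, 3.14, 3.14].

### API

Orientations are given as a rotation vector (axis times angle).
In Python, from workcell import * gives the robot as it stands.
- The arm moves only by the tool step_arm, never from a script. Its argument "deltas" is a list of rows, each a list of 3 entries, a list of its own where there are three numbers: the shift along the tool's x, y, z in units of 300 mm (1.0 is 300 mm), then the turn, a rotation vector about the tool's x, y, z in units of 1.5 rad (1.0 is 1.5 rad), then the gripper command: -1 is shut, 1 is fully open, values between are in proportion. In form: [[[dx, dy, dz], [rx, ry, rz], gripper], ...]. A call has 1 to 20 rows; each row is the pose to reach, as a shift and turn from the pose commanded when the call began, along the tool's axes at that moment; what a row does not reach only later rows make up. A row lasts 1/12 s, in which the tool goes at most 41.7 mm and 7.16 degrees, less where a joint would pass 70% of its speed; a pose out of reach is approached as far as the arm can. A call with a number of a shift or a turn outside -1 to 1 is refused whole. A call with a gripper value outside its range is refused whole. The fingers move at their own pace and stop on an object; the grip force is fixed at half the most. Time passes only in rows, so rows that repeat a pose let the fingers close. It gives the time, the measured TCP pose, the force, the opening and the grip force at its end, in the units of the state.
- get_obs(): the state, without advancing time (a new reading comes with each control period).
- get_image(name): name is "scene" or "top" or "wrist"; returns a dict with "pixels" (400x640x3 uint8, red, green, blue), "fx", "fy", "cx", "cy" (pixels), "T" (4x4, takes a point from camera to world coordinates). Camera axes: x right, y down, z forward; pixel columns grow to the right and rows downward; lengths in mm; the calibration is good to about 2 mm. A picture is of the moment at which its call begins. There is no depth.
- close_job(): hands the job in; it is judged then, once.
The state is a dict: "t": time; "qpos": joint angles; "qvel": joint speeds; "joint_torque": joint torques, N m; "ee_pos": TCP position; "orientation": TCP orientation; "ft_force": force on the tool from outside, world axes, zero at the start; "moment": the same for the moment, N m; "width": finger opening in mm; "grasp_force": force on a finger pad.
Only numpy, scipy, OpenCV 4.12 (cv2) and the standard library are available. Lean on these libraries where they do the work, as an engineer would, in place of code of your own. Each camera call takes 0.05 s, during which the arm holds its last target. There are 200 camera calls.

## Working session

There is one attempt and no reset: what is moved stays moved. The work goes in short steps, Python scripts to look and compute and a tool call to move; the robot and the scene stay as the last step left them, time stands still between calls to the robot, and variables do not carry over. Pictures are saved under pics/ and viewed, at most 10 in all, crops included, and the job is handed in when it is done.

Besides the shell and the picture viewer there is one more tool, called after "Call:" by a JSON object that holds its "op" and its "data". step_arm: Moves the arm, as the interface text tells. Its arguments: {"type":"object","properties":{"deltas":{"type":"array","items":{"type":"array"}}},"required":["deltas"]}

```bash
mkdir -p pics
python3 - <<'E'
from workcell import *
import cv2,numpy as np
for n in("top","scene"):
    im=get_image(n);cv2.imwrite(f"pics/{n}0.png",im["pixels"][:,:,::-1]);np.savez(f"{n}0.npz",**im)
    print(n,im["fx"],im["cx"],im["cy"],im["T"].round(3).tolist())
print(get_obs())
E
```

```text
top 486.8158473926842 332.862105543225 197.11774780927638 [[-0.001, -0.981, 0.193, 335.565], [-1.0, 0.001, 0.003, 11.174], [-0.003, -0.193, -0.981, 1528.485], [0.0, 0.0, 0.0, 1.0]]
scene 380.8800439276094 327.7047804785235 202.1718207356712 [[0.454, 0.727, -0.515, 1205.313], [0.891, -0.376, 0.254, -256.56], [-0.009, -0.574, -0.819, 937.026], [0.0, 0.0, 0.0, 1.0]]
{'t': 0.1, 'qpos': array([ 1.28999839e+00,  4.23770954e-01,  1.63059352e+00,  4.15202542e-06,
        1.08860360e+00, -1.90145325e-02]), 'qvel': array([ 0.00132136, -0.00227322, -0.00193123,  0.00103525, -0.00015304,
       -0.00042591]), 'joint_torque': array([-8.11989639e-05, -5.45613027e+01, -2.74323857e+01,  6.44806330e-02,
        1.87709054e-02, -5.09659174e-05]), 'ee_pos': array([161.59756853, 603.23403398, 221.9832333 ]), 'orientation': array([-4.10010859e-01, -3.11451079e+00,  2.13527469e-03]), 'ft_force': array([-0.12202554,  0.47471324, -0.24937649]), 'moment': array([ 0.00165396,  0.02378464, -0.00195406]), 'grasp_force': 0.0, 'width': 87.99967461916445}
```

View pics/top0.png

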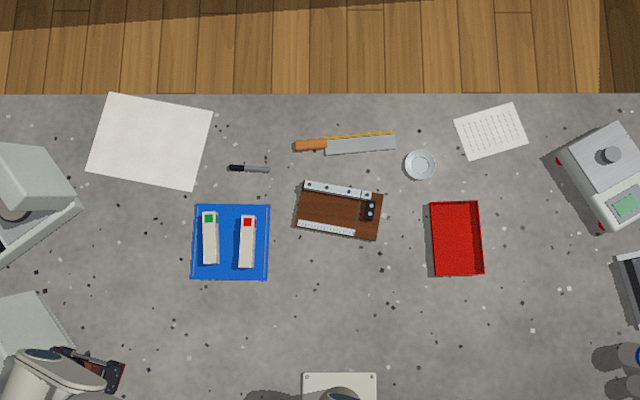

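View pics/scene0.png

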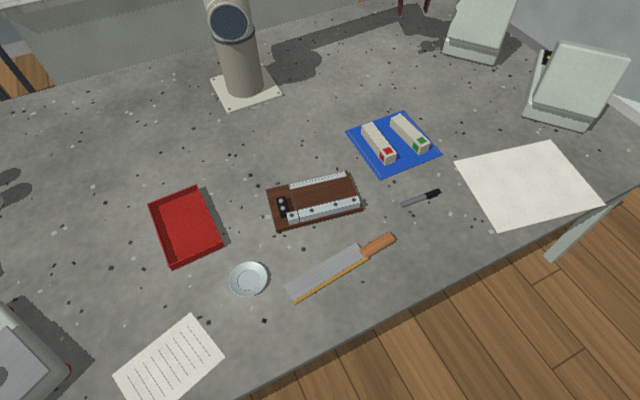

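The top view shows the green prism at about (210,238), the red one at (246,242), the tray at (457,238), and the jig at (338,210) with its stop at the right end (370,208). The scene view agrees; the pen is beside the board and the saw lies beyond the fence.

```bash
cat > h.py <<'E'
import numpy as np,cv2
from scipy.spatial.transform import Rotation as R
def cast(im,uv,z):
    uv=np.atleast_2d(np.asarray(uv,float)); T=im["T"]
    d=np.c_[(uv[:,0]-im["cx"])/im["fx"],(uv[:,1]-im["cy"])/im["fy"],np.ones(len(uv))]@T[:3,:3].T
    return T[:3,3]+d*((z-T[2,3])/d[:,2])[:,None]
def proj(im,P):
    T=im["T"];c=(np.atleast_2d(P)-T[:3,3])@T[:3,:3]
    return c[:,:2]/c[:,2:]*[im["fx"],im["fy"]]+[im["cx"],im["cy"]]
def big(m,box=None):
    m=m.astype(np.uint8)
    if box: 
        k=np.zeros_like(m);k[box[1]:box[3],box[0]:box[2]]=1;m=m*k
    return sorted(cv2.findContours(m,cv2.RETR_EXTERNAL,cv2.CHAIN_APPROX_NONE)[0],key=cv2.contourArea)[::-1]
def hsv(im): return cv2.cvtColor(im["pixels"],cv2.COLOR_RGB2HSV).astype(int)
def rect(im,c,z):
    """min area rect of contour cast on plane z: centre, sizes, yaw of long side (deg)"""
    P=cast(im,c.reshape(-1,2),z)[:,:2].astype(np.float32)
    r=cv2.minAreaRect(P);b=cv2.boxPoints(r);e=b[1]-b[0];f=b[2]-b[1]
    l=e if np.hypot(*e)>np.hypot(*f) else f
    return np.round(r[0],1),np.round(sorted(r[1]),1),round(np.degrees(np.arctan2(l[1],l[0]))%180,2)
def tcp_move(o,target,yaw):
    """shift (units) and turn about tool z (units) to reach tool-down target with finger line y at world yaw (deg)"""
    Rm=R.from_rotvec(o["orientation"]).as_matrix()
    s=Rm.T@(np.array(target)-o["ee_pos"])/300
    best=None
    for k in(-180,0,180,360):
        a=np.radians(yaw+k);y=np.array([np.cos(a),np.sin(a),0]);z=np.array([0,0,-1.])
        v=R.from_matrix(Rm.T@np.c_[np.cross(y,z),y,z]).as_rotvec()/1.5
        print("shift",s.round(4),"turn",v.round(4),"q6 about",(o["qpos"][5]+v[2]*1.5).round(2)) if best is None or np.abs(v-best).max()>.01 else 0
        best=v
E
cat > m0.py <<'E'
from h import *
im=dict(np.load("top0.npz"));H=hsv(im)
h,s,v=H[...,0],H[...,1],H[...,2]
red=((h<8)|(h>172))&(s>150)
print("tray rim",rect(im,big(red,(420,190,500,290))[0],30), [c.reshape(-1,2).mean(0) for c in big(red,(420,190,500,290))[:1]])
print("redtag",rect(im,big(red,(230,205,265,280))[0],46))
grn=(abs(h-70)<18)&(s>110)
print("grntag",rect(im,big(grn,(190,200,230,280))[0],46))
print("board",rect(im,big((abs(h-108)<12)&(s>130),(180,195,280,290))[0],6))
for nm,b in(("g",(198,206,226,272)),("r",(232,206,262,276))):
    for t in(150,190,205,220):
        m=(v>t)&(s<60)|(red|grn)
        c=big(m,b)
        if c: print(nm,t,rect(im,c[0],46))
print("brown",rect(im,big((h<20)&(s>70)&(v<150),(285,175,390,245))[0],21))
print(v[240,200:260].tolist())
cv2.imwrite("pics/c0.png",cv2.resize(im["pixels"][170:250,280:400,::-1],None,fx=6,fy=6,interpolation=cv2.INTER_CUBIC))
E
python3 m0.py
```

```text
tray rim (array([ 504.2, -364.9]), array([152.9, 228.7]), np.float32(2.16)) [array([456.27272727, 237.91322314])]
redtag (array([551.7, 277.9]), array([21.7, 21.7]), np.float32(179.93))
grntag (array([562.7, 398.2]), array([18.7, 22.5]), np.float32(89.93))
board (array([495.9, 337.1]), array([237.9, 238.9]), np.float32(89.0))
g 150 (array([504.5, 390.5]), array([ 48.5, 162.9]), np.float32(4.83))
g 190 (array([505.2, 395. ]), array([ 38.1, 160.5]), np.float32(4.31))
g 205 (array([562.7, 398.2]), array([18.7, 22.5]), np.float32(89.93))
g 220 (array([562.7, 398.2]), array([18.7, 22.5]), np.float32(89.93))
r 150 (array([492.4, 277.6]), array([ 46.1, 159.8]), np.float32(178.56))
r 190 (array([491.3, 280.8]), array([ 38.5, 155.9]), np.float32(178.65))
r 205 (array([551.7, 277.9]), array([21.7, 21.7]), np.float32(179.93))
r 220 (array([551.7, 277.9]), array([21.7, 21.7]), np.float32(179.93))
brown (array([592.2,  -2.8]), array([149.4, 259.1]), np.float32(79.57))
[126, 127, 132, 187, 201, 195, 196, 192, 196, 196, 196, 194, 193, 194, 196, 188, 167, 164, 159, 184, 189, 189, 190, 193, 189, 188, 190, 188, 187, 191, 188, 188, 195, 158, 122, 127, 131, 130, 130, 118, 187, 202, 193, 196, 195, 194, 194, 196, 195, 194, 197, 196, 195, 174, 148, 182, 192, 189, 188, 187]
```

View pics/c0.png

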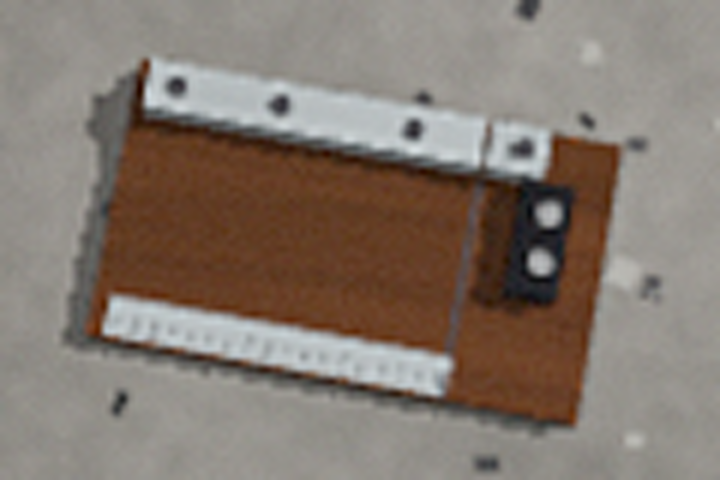

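The crop shows the fence along the far side, the saw slot (crop 487,140 → 440,370) and the stop at the right end (crop 545,240). The jig's y axis points to the image left.

Run:
```python
from workcell import *
from h import *
o=get_obs();tcp_move(o,[450,300,250],88.6)
```

```text
shift [-1.1902 -0.7277 -0.0924] turn [-2.0000e-04  1.3000e-03  1.9362e+00] q6 about 2.89
shift [-1.1902 -0.7277 -0.0924] turn [-9.000e-04 -1.000e-04 -1.582e-01] q6 about -0.26
shift [-1.1902 -0.7277 -0.0924] turn [-2.0000e-04  1.3000e-03  1.9362e+00] q6 about 2.89
shift [-1.1902 -0.7277 -0.0924] turn [-9.000e-04 -1.000e-04 -1.582e-01] q6 about -0.26
```

Call:
{"op": "step_arm", "data": {"deltas": [[[-0.6,-0.36,-0.05],[0,0,-0.08],1],[[-0.6,-0.36,-0.05],[0,0,-0.08],1],[[-0.6,-0.36,-0.05],[0,0,-0.08],1],[[-0.6,-0.36,-0.05],[0,0,-0.08],1],[[-0.6,-0.36,-0.05],[0,0,-0.08],1],[[-0.6,-0.36,-0.05],[0,0,-0.08],1]]}}

```text
t: 0.6
ee_pos: [311.1, 448.5, 237.9]
orientation: [0.229, 3.132, -0.003]
ft_force: [1.1, 0.4, 0.9]
width: 88.0
grasp_force: 0.0
```

Call:
{"op": "step_arm", "data": {"deltas": [[[-0.59,-0.37,-0.04],[0,0,-0.08],1],[[-0.59,-0.37,-0.04],[0,0,-0.08],1],[[-0.59,-0.37,-0.04],[0,0,-0.08],1],[[-0.59,-0.37,-0.04],[0,0,-0.08],1],[[-0.59,-0.37,-0.04],[0,0,-0.08],1],[[-0.59,-0.37,-0.04],[0,0,-0.08],1],[[-0.59,-0.37,-0.04],[0,0,-0.08],1]]}}

```text
t: 1.18
ee_pos: [468.5, 316.6, 249.4]
orientation: [-0.04, -3.141, 0.0]
ft_force: [0.0, 0.6, 0.2]
width: 87.7
grasp_force: 0.0
```

Run:
```python
from workcell import *
from h import *
im=get_image("wrist");np.savez("w1.npz",**im);cv2.imwrite("pics/w1.png",im["pixels"][:,:,::-1])
o=get_obs();print(o["t"],o["ee_pos"],o["orientation"],im["T"][:3,3],o["ft_force"])
```

```text
1.2333 [467.16640115 317.56268351 249.24336207] [-3.76286248e-02 -3.14036145e+00  1.30050345e-04] [390.66578753 318.44788144 410.86925154] [-0.28615059  0.52560166  0.07213993]
```

View pics/w1.png

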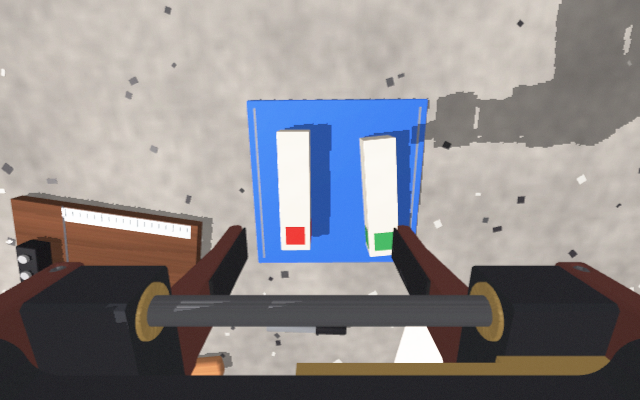

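The wrist view shows the whole red prism, at (293,190), and most of the green one, at (380,195), partly behind a finger. The left part of the jig is also visible.

Run:
```python
from workcell import *
from h import *
im=dict(np.load("w1.npz"));H=hsv(im);h,s,v=H[...,0],H[...,1],H[...,2]
red=((h<8)|(h>172))&(s>150);grn=(abs(h-70)<18)&(s>110)
print(v[190,265:320].tolist())
for t in(150,235,250):
    m=(v>t)&(s<60)|red|grn
    print(t,[rect(im,big(m,b)[0],46) for b in((268,120,320,255),(350,128,402,258))])
print("rt",rect(im,big(red,(268,120,320,255))[0],46))
o=get_obs();tcp_move(o,[492,279,14],88.6)
```

```text
[245, 244, 245, 245, 244, 245, 245, 245, 245, 245, 245, 245, 245, 247, 247, 251, 251, 252, 252, 252, 252, 252, 252, 252, 252, 252, 252, 252, 252, 252, 252, 252, 252, 252, 252, 252, 252, 251, 252, 251, 251, 251, 252, 250, 227, 140, 162, 160, 162, 164, 164, 160, 161, 162, 161]
150 [(array([493. , 282.6]), array([ 40.5, 159.4]), np.float32(178.52)), (array([504.4, 394.1]), array([ 44.5, 162.5]), np.float32(4.17))]
235 [(array([494.2, 282.2]), array([ 39.7, 157. ]), np.float32(178.51)), (array([506.1, 396. ]), array([ 40.2, 158.7]), np.float32(4.34))]
250 [(array([490.5, 282.3]), array([ 37.2, 149.6]), np.float32(178.56)), (array([497. , 395.4]), array([ 37.7, 139.7]), np.float32(4.29))]
rt (array([552. , 280.4]), array([23.1, 23.8]), np.float32(177.6))
shift [-0.0866 -0.1264  0.7841] turn [ 1.1000e-03 -1.0000e-04 -2.0941e+00] q6 about -4.11
shift [-0.0866 -0.1264  0.7841] turn [-0.0001 -0.0007  0.0003] q6 about -0.97
shift [-0.0866 -0.1264  0.7841] turn [ 1.1000e-03 -1.0000e-04 -2.0941e+00] q6 about -4.11
shift [-0.0866 -0.1264  0.7841] turn [-0.0001 -0.0007  0.0003] q6 about -0.97
```

Call:
{"op": "step_arm", "data": {"deltas": [[[-0.087,-0.12,0.1],[0,0,0],1],[[-0.087,-0.12,0.2],[0,0,0],1],[[-0.087,-0.12,0.5],[0,0,0],1],[[-0.087,-0.12,0.5],[0,0,0],1],[[-0.087,-0.12,0.58],[0,0,0],1],[[-0.087,-0.12,0.58],[0,0,0],1],[[-0.087,-0.12,0.58],[0,0,0],1],[[-0.087,-0.12,0.58],[0,0,0],1]]}}

```text
t: 1.9
ee_pos: [492.7, 282.9, 77.1]
orientation: [0.032, 3.14, 0.001]
ft_force: [-0.5, -0.1, 0.6]
width: 87.9
grasp_force: 0.0
```

Run:
```python
from workcell import *
from h import *
o=get_obs();print(o["ee_pos"]);tcp_move(o,[493,281.5,14],88.5)
```

```text
[492.66417582 282.87901626  77.135844  ]
shift [-0.0009 -0.0048  0.2104] turn [-1.4000e-03  1.0000e-03 -2.0904e+00] q6 about -4.19
shift [-0.0009 -0.0048  0.2104] turn [0.0006 0.0009 0.004 ] q6 about -1.04
shift [-0.0009 -0.0048  0.2104] turn [-1.4000e-03  1.0000e-03 -2.0904e+00] q6 about -4.19
shift [-0.0009 -0.0048  0.2104] turn [0.0006 0.0009 0.004 ] q6 about -1.04
```

Call:
{"op": "step_arm", "data": {"deltas": [[[0,-0.004,0.1],[0,0,0.004],1],[[0,-0.004,0.17],[0,0,0.004],1],[[0,-0.004,0.21],[0,0,0.004],1],[[0,-0.004,0.21],[0,0,0.004],1],[[0,-0.004,0.21],[0,0,0.004],0],[[0,-0.004,0.21],[0,0,0.004],-1],[[0,-0.004,0.21],[0,0,0.004],-1],[[0,-0.004,0.21],[0,0,0.004],-1],[[0,-0.004,0.21],[0,0,0.004],-1],[[0,-0.004,0.21],[0,0,0.004],-1],[[0,-0.004,0.21],[0,0,0.004],-1],[[0,-0.004,0.21],[0,0,0.004],-1]]}}

```text
t: 2.9
ee_pos: [492.8, 280.5, 12.9]
orientation: [0.044, 3.141, 0.001]
ft_force: [-0.9, 1.4, 3.1]
width: 40.0
grasp_force: 30.0
```

Call:
{"op": "step_arm", "data": {"deltas": [[[0,0,-0.05],[0,0,0],-1],[[0,0,-0.12],[0,0,0],-1],[[0,0,-0.24],[0,0,0],-1],[[0,0,-0.36],[0,0,0],-1],[[0,-0.1,-0.44],[0,0,0],-1],[[0,-0.22,-0.48],[0,0,0],-1],[[0,-0.34,-0.48],[0,0,0],-1],[[0,-0.46,-0.48],[0,0,0],-1],[[0,-0.58,-0.48],[0,0,0],-1],[[0,-0.7,-0.48],[0,0,0],-1],[[0,-0.82,-0.48],[0,0,0],-1],[[0,-0.94,-0.48],[0,0,0],-1]]}}

```text
t: 3.9
ee_pos: [483.6, -3.4, 156.3]
orientation: [-0.043, -3.14, 0.0]
ft_force: [0.5, 0.2, -3.3]
width: 40.0
grasp_force: 30.0
```

Call:
{"op": "step_arm", "data": {"deltas": [[[0,-0.12,0],[0,0,0],-1],[[0,-0.24,0],[0,0,0],-1],[[0,-0.36,0],[0,0,0],-1],[[0,-0.48,0],[0,0,0],-1],[[0,-0.6,0],[0,0,0],-1],[[0,-0.7,0],[0,0,0],-1],[[0,-0.8,0],[0,0,0],-1],[[0,-0.88,0],[0,0,0],-1],[[0,-0.94,0],[0,0,0],-1],[[0,-0.98,0],[0,0,0],-1],[[0,-1,0],[0,0,0],-1],[[0,-1,0],[0,0,0],-1]]}}

```text
t: 4.9
ee_pos: [476.0, -302.2, 156.3]
orientation: [-0.045, -3.141, -0.0]
ft_force: [-0.0, -0.7, -3.4]
width: 39.9
grasp_force: 30.0
```

Run:
```python
from workcell import *
from h import *
o=get_obs();print(o["ee_pos"],o["width"],o["grasp_force"],o["qpos"]);tcp_move(o,[504,-365,13],92.2)
im=get_image("wrist");cv2.imwrite("pics/w2.png",im["pixels"][:,:,::-1])
H=hsv(im);h,s,v=H[...,0],H[...,1],H[...,2]
c=big(((h<8)|(h>172))&(s>150));print([rect(im,k,30) for k in c[:2]])
```

```text
[ 475.95818601 -302.17871934  156.27988047] 39.88509837896185 29.999184608459473 [-5.86756999e-01  4.21272693e-01  1.81496091e+00 -6.51402197e-05
  9.06022524e-01 -2.12864355e+00]
shift [-0.0998 -0.2068  0.4775] turn [-6.0000e-04 -3.0000e-04  2.0496e+00] q6 about 0.95
shift [-0.0998 -0.2068  0.4775] turn [ 0.0002 -0.0004 -0.0448] q6 about -2.2
shift [-0.0998 -0.2068  0.4775] turn [-6.0000e-04 -3.0000e-04  2.0496e+00] q6 about 0.95
shift [-0.0998 -0.2068  0.4775] turn [ 0.0002 -0.0004 -0.0448] q6 about -2.2
[(array([ 475.9, -366.8]), array([148.4, 167.9]), np.float32(2.1)), (array([ 686.2, -309.2]), array([16.6, 56.3]), np.float32(88.35))]
```

View pics/w2.png

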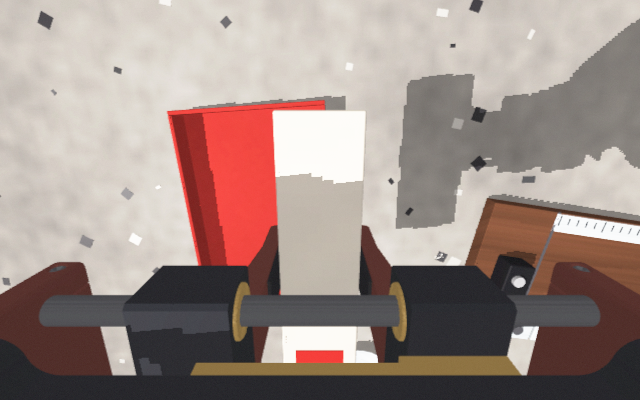

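The held prism at (318,200) is straight in the hand with the tray behind it, and the tray's yaw (2.1°) and y (−366) agree with the first measurement.

Call:
{"op": "step_arm", "data": {"deltas": [[[-0.05,-0.1,0],[0,0,-0.02],-1],[[-0.1,-0.207,0],[0,0,-0.045],-1],[[-0.1,-0.207,0.1],[0,0,-0.045],-1],[[-0.1,-0.207,0.2],[0,0,-0.045],-1],[[-0.1,-0.207,0.3],[0,0,-0.045],-1],[[-0.1,-0.207,0.38],[0,0,-0.045],-1],[[-0.1,-0.207,0.43],[0,0,-0.045],-1],[[-0.1,-0.207,0.455],[0,0,-0.045],-1],[[-0.1,-0.207,0.465],[0,0,-0.045],-1],[[-0.1,-0.207,0.47],[0,0,-0.045],-1],[[-0.1,-0.207,0.475],[0,0,-0.045],-1],[[-0.1,-0.207,0.475],[0,0,-0.045],-1]]}}

```text
t: 5.95
ee_pos: [505.3, -364.8, 15.2]
orientation: [-0.063, 3.14, -0.002]
ft_force: [0.0, -0.3, -2.3]
width: 39.7
grasp_force: 30.0
```

Call:
{"op": "step_arm", "data": {"deltas": [[[0,0,0.006],[0,0,0],-1],[[0,0,0.01],[0,0,0],-1],[[0,0,0.013],[0,0,0],-1],[[0,0,0.013],[0,0,0],-1]]}}

```text
t: 6.28
ee_pos: [504.8, -364.8, 11.0]
orientation: [-0.062, 3.14, -0.001]
ft_force: [0.4, 1.1, 2.2]
width: 39.5
grasp_force: 30.0
```

Call:
{"op": "step_arm", "data": {"deltas": [[[0,0,0.012],[0,0,0],-0.1],[[0,0,0.012],[0,0,0],0.1],[[0,0,0.012],[0,0,0],0.3],[[0,0,0.012],[0,0,0],0.4],[[0,0,0.012],[0,0,0],0.5],[[0,0,0.012],[0,0,0],0.6],[[0,0,-0.05],[0,0,0],0.6],[[0,0,-0.15],[0,0,0],0.6],[[0,0,-0.28],[0,0,0],0.8],[[0,0,-0.4],[0,0,0],1],[[0,0,-0.5],[0,0,0],1],[[0,0,-0.6],[0,0,0],1],[[0,0,-0.7],[0,0,0],1],[[0,0,-0.7],[0,0,0],1]]}}

```text
t: 7.45
ee_pos: [507.3, -366.6, 226.8]
orientation: [-0.062, 3.133, -0.01]
ft_force: [0.1, -0.1, 1.1]
width: 88.0
grasp_force: 0.0
```

Run:
```python
from workcell import *
from h import *
o=get_obs();print(o["ee_pos"],o["width"],o["qpos"]);tcp_move(o,[610,20,240],83)
im=get_image("top");np.savez("top1.npz",**im)
H=hsv(im);h,s,v=H[...,0],H[...,1],H[...,2]
m=(v>150)&(s<60)
for b in((425,195,490,280),):
    print([rect(im,k,44) for k in big(m,b)[:2]])
```

```text
[ 507.25008244 -366.61902659  226.77107705] 87.99077139185286 [-6.44825577e-01  4.15428020e-01  1.63168714e+00 -5.97923681e-05
  1.08443708e+00 -2.25529922e+00]
shift [-0.3937  1.2738 -0.0492] turn [-0.0082 -0.0057 -1.9865] q6 about -5.23
shift [-0.3937  1.2738 -0.0492] turn [-0.0038  0.0055  0.1079] q6 about -2.09
shift [-0.3937  1.2738 -0.0492] turn [-0.0082 -0.0057 -1.9865] q6 about -5.23
shift [-0.3937  1.2738 -0.0492] turn [-0.0038  0.0055  0.1079] q6 about -2.09
[(array([ 426.1, -412.1]), array([ 89.9, 104.5]), np.float32(176.41)), (array([ 613.9, -367.2]), array([ 41. , 193.6]), np.float32(89.92))]
```

Call:
{"op": "step_arm", "data": {"deltas": [[[-0.04,0.12,-0.05],[0,0,0],1],[[-0.08,0.25,-0.1],[0,0,0],1],[[-0.13,0.38,-0.1],[0,0,0],1],[[-0.18,0.5,-0.1],[0,0,0],1],[[-0.22,0.62,-0.1],[0,0,0],1],[[-0.22,0.62,-0.1],[0,0,0],1]]}}

```text
t: 8.0
ee_pos: [563.7, -170.4, 248.6]
orientation: [0.069, -3.139, -0.004]
ft_force: [0.0, 0.4, 0.1]
width: 88.1
grasp_force: 0.0
```

Call:
{"op": "step_arm", "data": {"deltas": [[[-0.04,0.12,0],[0,0,0],1],[[-0.08,0.25,0],[0,0,0],1],[[-0.13,0.38,0],[0,0,0],1],[[-0.18,0.5,0],[0,0,0],1],[[-0.22,0.62,0],[0,0,0],1],[[-0.22,0.62,0],[0,0,0],1],[[-0.22,0.62,0],[0,0,0],1],[[-0.22,0.62,0],[0,0,0],1]]}}

```text
t: 8.67
ee_pos: [620.9, 11.7, 248.9]
orientation: [0.063, -3.139, 0.001]
ft_force: [-0.5, -0.7, -0.1]
width: 87.7
grasp_force: 0.0
```

Run:
```python
from workcell import *
from h import *
o=get_obs();print(o["t"],o["ee_pos"],o["width"],o["qpos"])
im=get_image("wrist");np.savez("w3.npz",**im);cv2.imwrite("pics/w3.png",im["pixels"][:,:,::-1])
t=get_image("top");np.savez("top1.npz",**t)
H=hsv(t);h,s,v=H[...,0],H[...,1],H[...,2]
m=(v>150)&(s<60)|(h<8)&(s>150)&False
print([rect(t,k,44) for k in big(m,(425,205,482,275))[:2]])
```

```text
8.6667 [620.91071197  11.65084674 248.92600131] 87.71179656831339 [-1.28033266e-04  3.90722873e-01  1.61474912e+00 -6.03430809e-04
  1.13845352e+00 -1.61081698e+00]
[(array([ 504.8, -367.2]), array([ 40.9, 159.7]), np.float32(2.31)), (array([ 574.8, -438.7]), array([ 6.2, 56.3]), np.float32(176.59))]
```

View pics/w3.png

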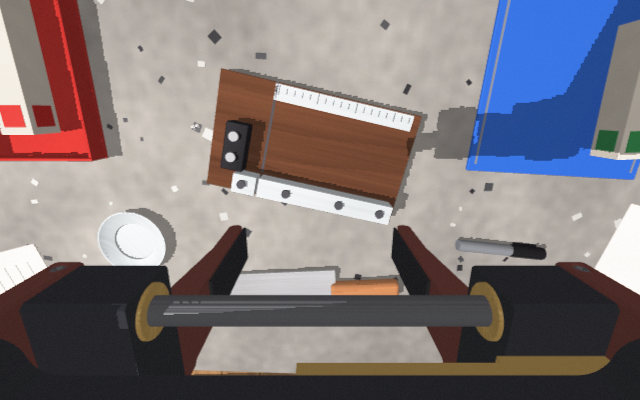

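The reject lies in the tray. The wrist view shows the whole plate (corners about (222,68), (427,113), (208,183)), the stop at (236,145), the slot at column 262 and the fence face along (250,172)–(393,207).

Run:
```python
from workcell import *
from h import *
im=dict(np.load("w3.npz"));H=hsv(im);h,s,v=H[...,0],H[...,1],H[...,2]
br=(h<20)&(s>80)&(v<190); br[:, :200]=0;br[:,440:]=0;br[:60]=0;br[225:]=0
def fit(p,z):
    P=cast(im,p,z)[:,:2].astype(np.float32)
    a=cv2.fitLine(P,cv2.DIST_HUBER,0,.1,.01).ravel();return a[2:],a[:2]
top=[(c,np.nonzero(br[:,c])[0].min()-.5) for c in range(240,415)]
fb=[(c,np.nonzero(br[:,c])[0].max()+.5) for c in range(290,385)]
lf=[(np.nonzero(br[r])[0].min()-.5,r) for r in range(85,165)]
rt=[(np.nonzero(br[r])[0].max()+.5,r) for r in range(135,190)]
L={}
for n,p in(("top",top),("fence",fb),("left",lf),("right",rt)):
    q,d=fit(p,21);L[n]=(q,d);print(n,q,np.degrees(np.arctan2(d[1],d[0]))%180)
fd=L["top"][1]; yaw=np.arctan2(fd[1],fd[0])%np.pi
yd=np.array([np.cos(yaw),np.sin(yaw)]);xd=np.array([yd[1],-yd[0]])
X=lambda n:L[n][0]@xd; Y=lambda n:L[n][0]@yd
print("yaw y-axis",np.degrees(yaw),"origin x from near edge",X("top")+75,"from fence",X("fence")-45)
def isect(a,b):
    (p,d),(q,e)=L[a],L[b];t=np.linalg.solve(np.c_[d,-e],q-p);return p+t[0]*d
for e,k in(("left",130),("right",-130)):
    c=isect("top",e);print(e,"origin",c+yd*k+xd*75)
st=big((v<60)&(s<120),(215,110,255,175))[0];r=rect(im,st,45);print("stop",r)
c=r[0];print("origin from stop",c+yd*94-xd*13)
o=get_obs();tcp_move(o,[505,395,120],94.2)
```

```text
top [521.6467    10.400681] 79.26045
fence [647.0649    36.703045] 79.43928
left [ 566.82275 -127.80114] 169.50948
right [605.3337  127.65533] 170.04121
yaw y-axis 79.26045 origin x from near edge 585.5717 from fence 583.8918
left origin [595.7677     -1.2836676]
right origin [595.328      -3.6019201]
stop (array([589.6, -89.9]), array([30.5, 61.3]), np.float32(175.83))
origin from stop [594.34410343   4.87601957]
shift [0.3369 1.2947 0.4319] turn [-1.500e-03  3.000e-04  2.071e+00] q6 about 1.5
shift [0.3369 1.2947 0.4319] turn [-0.0002 -0.001  -0.0234] q6 about -1.65
shift [0.3369 1.2947 0.4319] turn [-1.500e-03  3.000e-04  2.071e+00] q6 about 1.5
shift [0.3369 1.2947 0.4319] turn [-0.0002 -0.001  -0.0234] q6 about -1.65
```

Call:
{"op": "step_arm", "data": {"deltas": [[[0.05,0.12,0],[0,0,-0.01],1],[[0.08,0.25,0],[0,0,-0.02],1],[[0.12,0.38,0],[0,0,-0.02],1],[[0.16,0.5,0],[0,0,-0.02],1],[[0.2,0.62,0],[0,0,-0.02],1],[[0.24,0.74,0],[0,0,-0.02],1],[[0.24,0.74,0],[0,0,-0.02],1],[[0.24,0.74,0],[0,0,-0.02],1]]}}

```text
t: 9.43
ee_pos: [540.5, 231.4, 250.3]
orientation: [-0.112, 3.14, -0.001]
ft_force: [-0.3, -0.4, -0.0]
width: 87.7
grasp_force: 0.0
```

Call:
{"op": "step_arm", "data": {"deltas": [[[0.04,0.12,0.05],[0,0,0],1],[[0.08,0.25,0.1],[0,0,0],1],[[0.12,0.38,0.2],[0,0,0],1],[[0.13,0.5,0.3],[0,0,0],1],[[0.134,0.535,0.4],[0,0,0],1],[[0.134,0.535,0.5],[0,0,0],1],[[0.134,0.535,0.5],[0,0,0],1],[[0.134,0.535,0.5],[0,0,0],1],[[0.134,0.535,0.5],[0,0,0],1]]}}

```text
t: 10.18
ee_pos: [491.4, 387.4, 101.7]
orientation: [-0.106, 3.139, 0.001]
ft_force: [0.5, -0.3, 0.3]
width: 87.6
grasp_force: 0.0
```

Run:
```python
from workcell import *
from h import *
o=get_obs();print(o["t"],o["ee_pos"],o["ft_force"]);tcp_move(o,[493.5,394.5,34],94.2)
```

```text
10.1833 [491.39791078 387.39532782 101.70770036] [ 0.47423744 -0.32697408  0.25299545]
shift [-0.0083  0.0231  0.2257] turn [ 1.2000e-03 -4.0000e-04  2.0905e+00] q6 about 2.15
shift [-0.0083  0.0231  0.2257] turn [ 0.0003  0.0007 -0.0039] q6 about -1.0
shift [-0.0083  0.0231  0.2257] turn [ 1.2000e-03 -4.0000e-04  2.0905e+00] q6 about 2.15
shift [-0.0083  0.0231  0.2257] turn [ 0.0003  0.0007 -0.0039] q6 about -1.0
```

Call:
{"op": "step_arm", "data": {"deltas": [[[-0.008,0.023,0.05],[0,0,-0.004],1],[[-0.008,0.023,0.1],[0,0,-0.004],1],[[-0.008,0.023,0.17],[0,0,-0.004],1],[[-0.008,0.023,0.21],[0,0,-0.004],1],[[-0.008,0.023,0.225],[0,0,-0.004],1],[[-0.008,0.023,0.225],[0,0,-0.004],1],[[-0.008,0.023,0.225],[0,0,-0.004],0],[[-0.008,0.023,0.225],[0,0,-0.004],-1],[[-0.008,0.023,0.225],[0,0,-0.004],-1],[[-0.008,0.023,0.225],[0,0,-0.004],-1],[[-0.008,0.023,0.225],[0,0,-0.004],-1],[[-0.008,0.023,0.225],[0,0,-0.004],-1],[[-0.008,0.023,0.225],[0,0,-0.004],-1]]}}

```text
t: 11.27
ee_pos: [491.5, 395.8, 32.9]
orientation: [-0.119, 3.139, 0.0]
ft_force: [-0.7, 0.1, -0.1]
width: 44.8
grasp_force: 0.0
```

Call:
{"op": "step_arm", "data": {"deltas": [[[-0.003,0,-0.008],[0,0,0],0.1],[[-0.003,0,-0.008],[0,0,0],0.1],[[-0.003,0,-0.008],[0,0,0],0.1],[[-0.003,0,-0.008],[0,0,0],-1],[[-0.003,0,-0.008],[0,0,0],-1],[[-0.003,0,-0.008],[0,0,0],-1],[[-0.003,0,-0.008],[0,0,0],-1],[[-0.003,0,-0.008],[0,0,0],-1],[[-0.003,0,-0.008],[0,0,0],-1],[[-0.003,0,-0.008],[0,0,0],-1]]}}

```text
t: 12.1
ee_pos: [492.5, 395.8, 35.2]
orientation: [-0.119, 3.139, 0.0]
ft_force: [0.0, 0.7, -0.6]
width: 39.5
grasp_force: 30.0
```

Call:
{"op": "step_arm", "data": {"deltas": [[[0,0,-0.02],[0,0,0],-1],[[0,0,-0.06],[0,0,0],-1],[[0,0,-0.12],[0,0,0],-1],[[0,0,-0.2],[0,0,0],-1],[[0,0,-0.28],[0,0,0],-1],[[0,0,-0.35],[0,0,0],-1],[[0,0,-0.38],[0,0,0],-1],[[0,0,-0.38],[0,0,0],-1]]}}

```text
t: 12.77
ee_pos: [493.7, 396.7, 152.3]
orientation: [-0.119, 3.135, 0.004]
ft_force: [0.6, -0.7, -2.1]
width: 40.2
grasp_force: 30.0
```

Run:
```python
from workcell import *
from h import *
o=get_obs();print(o["t"],o["ee_pos"],o["ft_force"],o["moment"],o["width"])
y=79.4;yd=np.array([np.cos(np.radians(y)),np.sin(np.radians(y)),0]);xd=np.array([yd[1],-yd[0],0])
O=np.array([594.8,-2.4,0])
P=O+xd*15+yd*(13+8);P[2]=150;print(P);tcp_move(o,P,y-90)
```

```text
12.7667 [493.71622102 396.70702386 152.30024343] [ 0.59014924 -0.67080853 -2.11886481] [ 0.04485275  0.01373897 -0.01327922] 40.21325371639063
[613.4070086   15.48237207 150.        ]
shift [-0.3017 -1.2973  0.0054] turn [-3.000e-04  3.500e-03 -8.734e-01] q6 about -2.3
shift [-0.3017 -1.2973  0.0054] turn [3.800e-03 3.000e-04 1.221e+00] q6 about 0.84
shift [-0.3017 -1.2973  0.0054] turn [-3.000e-04  3.500e-03 -8.734e-01] q6 about -2.3
shift [-0.3017 -1.2973  0.0054] turn [3.800e-03 3.000e-04 1.221e+00] q6 about 0.84
```

Call:
{"op": "step_arm", "data": {"deltas": [[[-0.01,-0.06,0],[0,0,0.06],-1],[[-0.04,-0.15,0],[0,0,0.13],-1],[[-0.07,-0.25,0],[0,0,0.2],-1],[[-0.1,-0.35,0],[0,0,0.27],-1],[[-0.12,-0.44,0],[0,0,0.34],-1],[[-0.14,-0.52,0],[0,0,0.41],-1],[[-0.15,-0.59,0],[0,0,0.48],-1],[[-0.15,-0.64,0],[0,0,0.55],-1],[[-0.15,-0.65,0],[0,0,0.6],-1],[[-0.15,-0.65,0],[0,0,0.61],-1],[[-0.15,-0.65,0],[0,0,0.61],-1]]}}

```text
t: 13.68
ee_pos: [551.5, 204.4, 148.2]
orientation: [-1.279, -2.868, 0.002]
ft_force: [-0.1, -0.5, -3.4]
width: 39.9
grasp_force: 30.0
```

Run:
```python
from workcell import *
from h import *
o=get_obs();print(o["t"],o["ee_pos"],o["ft_force"],o["width"])
tcp_move(o,[613.4,15.5,150],-10.6)
```

```text
13.6833 [551.47179081 204.35829422 148.1807485 ] [-0.12571794 -0.53212404 -3.41068651] 39.88222585370042
shift [-0.6062 -0.2672 -0.0061] turn [ 0.0000e+00 -1.4000e-03 -1.4831e+00] q6 about -2.62
shift [-0.6062 -0.2672 -0.0061] turn [-0.0012 -0.      0.6113] q6 about 0.52
shift [-0.6062 -0.2672 -0.0061] turn [ 0.0000e+00 -1.4000e-03 -1.4831e+00] q6 about -2.62
shift [-0.6062 -0.2672 -0.0061] turn [-0.0012 -0.      0.6113] q6 about 0.52
```

Call:
{"op": "step_arm", "data": {"deltas": [[[-0.05,-0.03,0],[0,0,0.06],-1],[[-0.13,-0.06,0],[0,0,0.13],-1],[[-0.22,-0.1,0],[0,0,0.2],-1],[[-0.31,-0.14,0],[0,0,0.27],-1],[[-0.4,-0.18,0],[0,0,0.34],-1],[[-0.48,-0.22,0],[0,0,0.41],-1],[[-0.55,-0.25,0],[0,0,0.48],-1],[[-0.6,-0.267,0],[0,0,0.55],-1],[[-0.606,-0.267,0],[0,0,0.6],-1],[[-0.606,-0.267,0],[0,0,0.61],-1],[[-0.606,-0.267,0],[0,0,0.61],-1],[[-0.606,-0.267,0],[0,0,0.61],-1]]}}

```text
t: 14.68
ee_pos: [613.5, 16.9, 148.8]
orientation: [-2.411, -2.013, 0.001]
ft_force: [-0.4, 0.3, -2.3]
width: 39.9
grasp_force: 30.0
```

Run:
```python
from workcell import *
from h import *
o=get_obs();print(o["t"],o["ee_pos"],o["ft_force"],o["width"])
tcp_move(o,[613.4,15.5,60],-10.6)
im=get_image("wrist");np.savez("w4.npz",**im);cv2.imwrite("pics/w4.png",im["pixels"][:,:,::-1])
```

```text
14.6833 [613.48591205  16.88350258 148.75834224] [-0.39621455  0.33721227 -2.32236531] 39.89385872880386
shift [-0.0046  0.0008  0.2959] turn [-0.0000e+00 -9.0000e-04 -2.0906e+00] q6 about -2.95
shift [-0.0046  0.0008  0.2959] turn [-0.0006  0.      0.0038] q6 about 0.19
shift [-0.0046  0.0008  0.2959] turn [-0.0000e+00 -9.0000e-04 -2.0906e+00] q6 about -2.95
shift [-0.0046  0.0008  0.2959] turn [-0.0006  0.      0.0038] q6 about 0.19
```

View pics/w4.png

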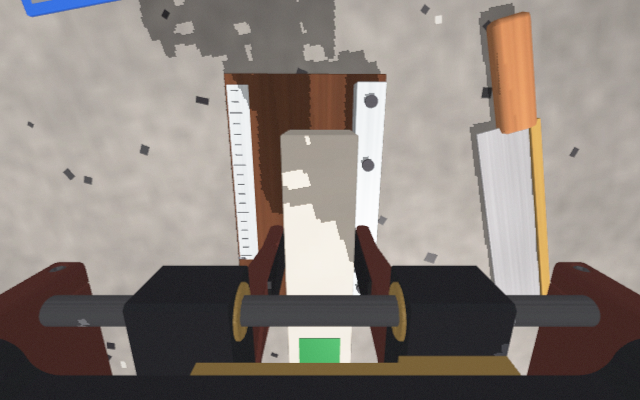

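The prism hangs straight in the hand, aligned with the fence (right, (368,150)), with its far end at row ~133 and the tag end towards the stop. A quick check of its offset and yaw in the hand follows.

Run:
```python
from workcell import *
from h import *
im=dict(np.load("w4.npz"));H=hsv(im);h,s,v=H[...,0],H[...,1],H[...,2]
o=get_obs();p=o["ee_pos"];a=np.radians(79.4);yd=np.array([np.cos(a),np.sin(a)]);xd=np.array([yd[1],-yd[0]])
z=p[2]+10.8
f=lambda uv,zz:(lambda q:np.c_[(q-p[:2])@xd,(q-p[:2])@yd].round(1))(cast(im,uv,zz)[:,:2])
e=cv2.Canny(cv2.GaussianBlur(im["pixels"],(3,3),0),25,70)
L=[(c,r) for r in range(145,220,8) for c in[np.nonzero(e[r,262:300])[0]+262]]
for r,c in[(150,0),(180,0),(210,0)]: print(r,np.nonzero(e[r,255:375])[0]+255)
for c in(295,320,345): print(c,np.nonzero(e[115:150,c])[0]+115)
print("corners top plane",f([[282,136],[357,136],[282,131],[357,131]],z).tolist())
# fence top inner edge rel. tcp, z=47
print("fence edge @47",f([[356,90],[356,120]],47).tolist())
q=R.from_rotvec(o["orientation"]).as_matrix();print("tool y yaw",np.degrees(np.arctan2(q[1,1],q[0,1])))
```

```text
150 [258 280 358]
180 [260 261 282 309 357]
210 [255 271 283 313 355]
295 [129 135]
320 [129 135]
345 [116 117 118 119 120 125 126 127 129 134]
corners top plane [[-20.0, 63.5], [17.8, 63.7], [-20.0, 66.0], [17.7, 66.2]]
fence edge @47 [[29.6, 92.3], [30.6, 67.7]]
tool y yaw -10.29560594047966
```

Call:
{"op": "step_arm", "data": {"deltas": [[[0,0,0.06],[0,0,0.002],-1],[[0,0,0.14],[0,0,0.002],-1],[[0,0,0.22],[0,0,0.002],-1],[[0,0,0.27],[0,0,0.002],-1],[[0,0,0.3],[0,0,0.002],-1],[[0,0,0.31],[0,0,0.002],-1],[[0,0,0.31],[0,0,0.002],-1],[[0,0,0.31],[0,0,0.002],-1]]}}

```text
t: 15.4
ee_pos: [614.5, 16.2, 57.0]
orientation: [2.417, 2.005, 0.001]
ft_force: [-0.4, -0.0, -3.6]
width: 39.5
grasp_force: 30.0
```

Call:
{"op": "step_arm", "data": {"deltas": [[[0,0,0.004],[0,0,0],-1],[[0,0,0.008],[0,0,0],-1],[[0,0,0.012],[0,0,0],-1],[[0,0,0.012],[0,0,0],-1]]}}

```text
t: 15.73
ee_pos: [614.0, 15.9, 52.8]
orientation: [2.418, 2.005, 0.001]
ft_force: [-0.4, 0.0, -2.9]
width: 39.9
grasp_force: 30.0
```

Call:
{"op": "step_arm", "data": {"deltas": [[[0,0,0.004],[0,0,0],-1],[[0,0,0.008],[0,0,0],-1],[[0,0,0.01],[0,0,0],-1],[[0,0,0.01],[0,0,0],-1]]}}

```text
t: 16.07
ee_pos: [614.1, 15.9, 50.1]
orientation: [2.418, 2.005, 0.0]
ft_force: [-0.9, -0.3, 4.0]
width: 39.4
grasp_force: 30.0
```

Call:
{"op": "step_arm", "data": {"deltas": [[[-0.005,0,0],[0,0,0],-1],[[-0.01,0,0],[0,0,0],-1],[[-0.015,0,0],[0,0,0],-1],[[-0.015,0,0],[0,0,0],-1]]}}

```text
t: 16.4
ee_pos: [613.8, 11.4, 50.2]
orientation: [2.418, 2.004, 0.002]
ft_force: [-0.1, 1.8, 5.2]
width: 39.8
grasp_force: 30.0
```

Call:
{"op": "step_arm", "data": {"deltas": [[[-0.003,0,0],[0,0,0],-1],[[-0.006,0,0],[0,0,0],-1],[[-0.006,0,0],[0,0,0],-1]]}}

```text
t: 16.65
ee_pos: [613.7, 10.9, 50.1]
orientation: [-2.419, -2.004, -0.004]
ft_force: [1.7, 7.5, 5.0]
width: 39.8
grasp_force: 30.0
```

Call:
{"op": "step_arm", "data": {"deltas": [[[0.003,0.008,0],[0,0,0],-1],[[0.003,0.016,0],[0,0,0],-1],[[0.003,0.024,0],[0,0,0],-1],[[0.003,0.028,0],[0,0,0],-1],[[0.003,0.028,0],[0,0,0],-1]]}}

```text
t: 17.07
ee_pos: [620.5, 9.8, 50.1]
orientation: [-2.418, -2.003, 0.001]
ft_force: [-4.9, 6.2, 10.7]
width: 39.9
grasp_force: 30.0
```

Call:
{"op": "step_arm", "data": {"deltas": [[[0,0.004,0],[0,0,0],-1],[[0,0.008,0],[0,0,0],-1],[[0,0.008,0],[0,0,0],-1]]}}

```text
t: 17.32
ee_pos: [622.7, 9.4, 50.2]
orientation: [-2.418, -2.003, 0.001]
ft_force: [-5.3, 5.1, 10.7]
width: 39.5
grasp_force: 30.0
```

Call:
{"op": "step_arm", "data": {"deltas": [[[0,0.004,0],[0,0,0],-1],[[0,0.008,0],[0,0,0],-1],[[0,0.008,0],[0,0,0],-1],[[0,0.008,0],[0,0,0],-1]]}}

```text
t: 17.65
ee_pos: [623.4, 9.2, 50.2]
orientation: [-2.416, -2.002, 0.005]
ft_force: [-10.2, 7.4, 16.0]
width: 39.7
grasp_force: 30.0
```

Call:
{"op": "step_arm", "data": {"deltas": [[[0,0.004,0],[0,0,0],-1],[[0,0.006,0.001],[0,0,0],-1],[[0,0.006,0.001],[0,0,0],-1],[[0,0.006,0.001],[0,0,0],-1],[[0,0.006,0.001],[0,0,0],-1],[[0,0.006,0.001],[0,0,0],-1]]}}

```text
t: 18.15
ee_pos: [623.4, 9.1, 50.0]
orientation: [-2.414, -2.0, 0.009]
ft_force: [-15.4, 7.5, 23.1]
width: 39.7
grasp_force: 30.0
```

Run:
```python
from workcell import *
from h import *
o=get_obs();a=np.radians(79.4);yd=np.array([np.cos(a),np.sin(a),0]);xd=np.array([yd[1],-yd[0],0])
print(o["t"],o["ee_pos"],"Fx,Fy jig",o["ft_force"]@xd,o["ft_force"]@yd,o["ft_force"][2],o["moment"])
for n in("top","wrist","scene"):
    im=get_image(n);np.savez(n+"2.npz",**im)
    c=im["pixels"][:,:,::-1]
    if n=="wrist": w=c
    if n=="scene":
        s=cv2.resize(c[140:260,230:400],None,fx=3.7,fy=3.3)
cv2.imwrite("pics/fin.png",np.vstack([cv2.resize(w,(480,300)),cv2.resize(s,(480,300))]))
o=get_obs();print(o["ft_force"],o["qvel"].round(4))
```

```text
18.15 [623.3803529    9.12518079  50.03725823] Fx,Fy jig -16.460693794801454 4.509847544987193 23.13409522842698 [ 1.27847049  2.96119688 -0.00689366]
[-16.73502928   8.34382191  22.12869079] [ 0.0011  0.0012  0.0025  0.0003 -0.0014 -0.0008]
```

View pics/fin.png

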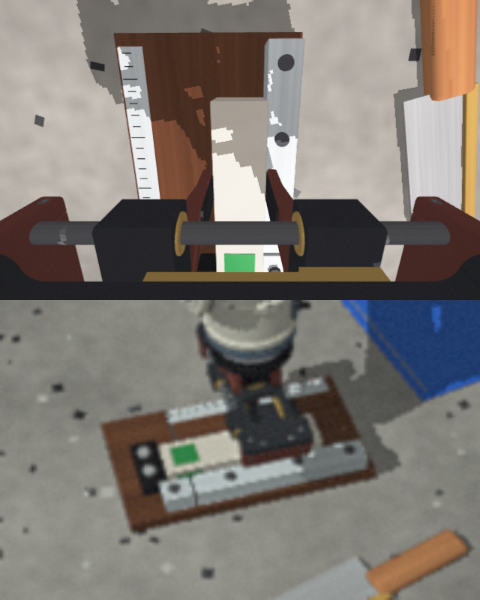

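The prism end sits against the black stop and its side lies along the fence. The fingers are well beyond the slot, about (195,490) in the lower crop. I'll let it settle and check the force once more.

Call:
{"op": "step_arm", "data": {"deltas": [[[0,0,0],[0,0,0],-1],[[0,0,0],[0,0,0],-1],[[0,0,0],[0,0,0],-1],[[0,0,0],[0,0,0],-1],[[0,0,0],[0,0,0],-1],[[0,0,0],[0,0,0],-1]]}}

```text
t: 18.8
ee_pos: [623.4, 9.1, 50.1]
orientation: [-2.414, -2.0, 0.009]
ft_force: [-15.9, 7.2, 23.3]
width: 39.7
grasp_force: 30.0
```

```bash
python3 -c "
from workcell import *
print(close_job())"
```

```text
the job is handed in; nothing more can be done
None
```

The red-tagged prism lies in the red tray, let go. I handed in with the green-tagged one held against the stop and fence, pressed about 16 N into the fence and 23 N down by the wrist force reading; no verdict was returned.

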